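Open a squeeze-and-turn safety cap in the microscopy lab

ROBOT

A 7-joint arm with a two-finger parallel gripper is mounted at the origin on the work surface. World frame = base frame: x ahead of the robot, y to its left, z up, the work surface at z = 0. Lengths are in m, angles in rad, forces in N, time in s.
With the tool pointing down it reaches from about 0.35 to 0.9 m from the base axis. Payload 8.1 kg.
Tool frame: the origin (TCP) lies at the very end of the fingers, on their centre line; the grasp point (between the pads) lies behind it (grip_depth is the z of the grasp point in the tool frame, in m); z points along the fingers, y is the direction in which the jaws open and shut (so a half turn about z gives the same grasp; the last joint's range is limited). The gripper opens to 85 mm and grips with 20 to 120 N. Pads are 22 mm wide; open, the fingers measure 114 mm over their backs; the gripper's body (76 mm by 85 mm) begins 54 mm behind the grasp point. The pads swing forward as they close: fully open they stand 13 mm farther back than shut.
Start: joints at [0.999, 0.434, 0.025, 1.573, -0.012, 1.134, -0.075], TCP at [0.282, -0.558, 0.231] pointing down, gripper open.
Joint ranges: [-2.62, 2.62], [-0.44, 2.09], [-1.27, 1.32], [0.08, 2.57], [-1.32, 4.46], [0.12, 2], [-2.74, 2.74]. Speed limits (rad/s): [2.22, 2.22, 3.01, 3.01, 3.14, 3.14, 3.14].

INTERFACE

Orientations are given as a rotation vector (axis times angle).
In Python, from bench import movep, move_straight, move_j, gripper_to, sleep, inverse_kinematics, observe, camera, IKError, job_done, trace, spot_point, grip_depth gives the robot as it stands. Calls block until the motion is done:
- movep(position, orientation): joint-space move of the TCP to a pose.
- move_straight(position, attitude=None, v=0.15, max_force=None): straight line of the TCP; attitude=None keeps the orientation; v is the mean speed in m/s. With max_force (N) it stops when the force on the tool has changed by that much, and returns True; else False.
- move_j(angles): joint-space move.
- gripper_to(opening, f_grip=None): opening from 0.0 (shut) to 1.0 (fully open); f_grip is the grip in N (None keeps the last); returns when the fingers have stopped.
- sleep(seconds).
- inverse_kinematics(position, orientation): joint angles nearest the present ones, or None.
- observe(): the state.
- camera(name): name is "scene" or "top"; returns a dict with "frame" (480x640x3 uint8, red, green, blue), "camera_matrix" (3x3 intrinsics, pixels), "k1" (the pictures are not rectified: a ray, as slopes to the right and down, at radius r is drawn at 1 + k1 r^2 times it, then the intrinsics apply), "world_to_cam" (4x4, takes a point from world to camera coordinates). Camera axes: x right, y up, looking along -z (the intrinsics and any distortion apply to the point x, -y, -z); pixel columns grow to the right and rows downward; lengths in m; the calibration is good to about 2 mm. A picture is of the moment at which its call begins. There is no depth.
A pose or a line that the arm cannot do raises IKError and nothing moves.
- job_done(): hands the job in, once; it reports no verdict.
Trained networks look in the newest picture that a camera, given by its name, has taken for a name from the list of things; names that differ only in an ending like _2 or _b are one class to them, and where a whole thing is asked for, a point or a joint stands for the part that bears it (a point fixed in the world has none). Each returns a list of dicts, best first, with "score" (0 to 1); they miss things now and then, are a little off and sometimes report something else, mostly with a low value. They report only what shows in the picture. A call takes as long as a camera call. They do not tell look-alikes from the thing itself.
- trace(name, camera): "region" (480x640 bool, what is visible of it) and "extent" ([centre column, centre row, width, height] in pixels, round what is visible of it).
- spot_point(name, camera): "pixel" ([row, column] in pixels: a listed point, or the origin of a listed thing).
The state is a dict: "t": time; "joints": joint angles; "qvel": joint speeds; "tau": joint torques, N m; "tcp_pos": TCP position; "tool_rot": TCP orientation; "ft_force": force on the tool from outside, world axes, zero at the start; "torque": the same for the moment, N m; "finger_gap": opening from 0.0 (shut) to 1.0 (fully open).
Only numpy, scipy, OpenCV 4.12 (cv2) and the standard library are available. Lean on these libraries where they do the work, as an engineer would, in place of code of your own. Each camera call takes 0.05 s, during which the arm holds its last target. There are 200 camera calls.

TASK

Open the bottle with the orange-tabbed safety cap: pinch its two tabs in, firmly but without crushing them, and keeping them pinched turn the cap anticlockwise until you feel its stop, then lift it off. Stand the cap gently, right way up, on the floor of the steel tray clear of the forceps and let go of it. Never wrench or tug the cap by force, and leave everything else where it is.

Things in the scene. Friction and masses are not known exactly. Their poses are not given: they have to be found in the camera images.
- cap_center (a point): Safety cap: white, round, 49 mm wide, 44 tall, about 60 g; the point lies on its axis 22 mm above its underside. z up; its two orange tabs face +y and -y: 24 mm wide, upright, 9 to 43 mm above the underside, 58 apart over their outer faces, 48 when pinched fully in. A catch under each tab, 8 wide, 68 over both, stands in a slot of the bottle's collar and stops the cap turning.
- bottle: Bottle to open: round, white, 82 mm wide, orange band; fixed upright in a grey stand. Origin: centre of its underside, z up. Collar 69 wide, top at 181 mm; closed cap from 172 to 216. Cap's x starts within 0.1 rad of the bottle's x. Tabs in, the cap turns anticlockwise seen from above to a hard stop 0.55 to 1.5 rad on: not to be seen, as the neck is moulded at any angle, only felt. There it lifts straight off.
- tab_l (a joint): Tab on the cap's +y side, travel in m: 0 free, 0.005 fully in. Sprung: moves from 3 N, fully in at 10.5 N; its catch is clear of the collar from 0.0035. Over 60 N on a tab cracks it.
- tab_r (a joint): Tab on the cap's -y side, the same: 0 free, 0.005 fully in. Each tab moves by itself, so a pinch off centre pushes the cap aside; it has 1 mm of play on the neck.
- cap_foot (a point): Centre of the cap's underside, z up. A soft liner in the cap pushes it up off the neck with 7 N when closed. Two lugs inside the skirt hold it under the neck's rim; they clear the rim from the stop back to about 0.1 rad short of it. Lugs and neck bear 50 N in all: at the stop a twist of about 0.6 N m, or a pull of 40 N, is the most they take.
- tray: Steel tray, 160 mm (x) by 240 (y), 16 high, wall and floor 3 thick. Origin: centre of its underside, z up. The forceps lie across it near its +y end; the rest of the floor is free.
- other: Neighbour in the stand, 140 mm from the bottle's axis: same bottle with a blue band and plain blue screw cap, 186 mm tall, fixed. Origin: centre of its underside. Leave alone.
- forceps: Dark steel forceps, 125 mm long (along x), 14 wide, 7 high, lying in the tray. Origin: underside, near the middle.
- dropper: Amber dropper bottle with a black bulb, 33 mm wide, 98 high. Origin: centre of its underside.
- petri: Petri dish with lid, 92 mm wide, 16 high. Origin: centre of its underside.
- jar: Square glass staining jar with lid, 54 mm wide, 104 high. Origin: centre of its underside.
- slidebox: Blue slide box, 87 mm square, 34 high. Origin: centre of its underside.
- beaker: Empty glass beaker, 72 mm wide, 90 high. Origin: centre of its underside.
- pen: Pink marker pen, 128 mm long (along x), 12 thick. Origin: underside at the middle.
Not all that is in view belongs to the job. What is shaped like the forceps but brown is not meant. Of the things shaped like the part that bears cap_center, the white one is meant.

How it is judged:
By the outcome, as a careful person would: the job done as asked, in the order asked, and still so for the second after the job is handed in, with the robot touching nothing.
It also fails if it takes over 67 s, if anything falls off the work surface, if the arm or the gripper's body presses on something with over 40 N, if the wrist force passes 120 N, or if a joint passes its speed limit or range.

## Working session

There is one attempt and no reset: what is moved stays moved. The work goes in short steps, each a Python script; the robot and the scene stay as the last script left them, time stands still between calls to the robot, and variables do not carry over. Pictures are saved under pics/ and viewed, about 8 in all and at most 12, crops included, and the job is handed in when it is done.

```bash
mkdir -p pics; ls; python3 - <<'E'
from bench import *
import cv2,numpy as np
print(grip_depth)
o=observe();print(o)
for c in("scene","top"):
    d=camera(c);cv2.imwrite(f"pics/{c}0.png",d["frame"][:,:,::-1])
    print(c,d["camera_matrix"],d["k1"],d["world_to_cam"])
    for n in("cap_center","cap_foot","bottle","tray","forceps","other"):
        print(n,[(np.round(s["pixel"],1),round(s["score"],2)) for s in spot_point(n,c)][:4])
E
```

```text
pics
-0.0187
{'t': 0.0, 'joints': array([ 0.99940615,  0.43526029,  0.02492476,  1.57412324, -0.01160929,
        1.13395299, -0.07509257]), 'qvel': array([ 0.00037799,  0.00117801, -0.00052934,  0.00104952, -0.00093746,
       -0.00154495,  0.0009373 ]), 'tau': array([-3.10492862e-05, -6.70466638e+01,  1.02461759e+00, -3.16213524e+01,
        1.53594569e-02,  1.24314433e-02, -1.62121687e-06]), 'tcp_pos': array([ 0.28212736, -0.55713172,  0.2304921 ]), 'tool_rot': array([-3.05421172e+00, -7.29260632e-01,  7.60756455e-04]), 'ft_force': array([0.60136975, 0.13162374, 0.94037036]), 'torque': array([ 0.03352392, -0.04111932,  0.02734132]), 'finger_gap': 1.0079447800376837}
scene [[540.75501497   0.         311.86114513]
 [  0.         540.75501497 241.6971736 ]
 [  0.           0.           1.        ]] -0.07568011195258224 [[-0.63531966  0.77211238 -0.01453961  0.31126863]
 [-0.66832309 -0.54029006  0.51130314  0.29164969]
 [ 0.38692788  0.33455809  0.85927743 -1.36188727]
 [ 0.          0.          0.          1.        ]]
cap_center [(array([273.7, 439. ]), 0.7), (array([255.8, 434.3]
[... 502 characters left out ...]
       1.        ]] -0.01719575383899617 [[ 0.01826685 -0.99948522  0.02637467 -0.00570861]
 [ 0.98778983  0.02212253  0.15421364 -0.56064176]
 [-0.15471772  0.02323563  0.98768544 -1.06566958]
 [ 0.          0.          0.          1.        ]]
cap_center [(array([334. , 236.3]), 0.75), (array([276.5, 193.9]), 0.57), (array([186.9, 382.3]), 0.22)]
cap_foot [(array([275.9, 196.3]), 0.77), (array([333.6, 233.3]), 0.75), (array([182.2, 181.6]), 0.33)]
bottle [(array([282.6, 213.8]), 0.63)]
tray [(array([279. , 421.7]), 0.71)]
forceps [(array([277.1, 386.5]), 0.73), (array([275.7, 196. ]), 0.71), (array([275.3, 196.9]), 0.64), (array([359. , 413.6]), 0.43)]
other [(array([275.1, 268.4]), 0.95)]
```

View pics/scene0.png

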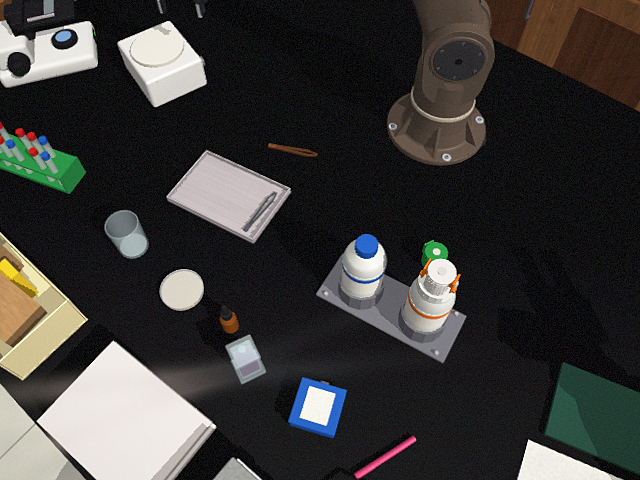

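View pics/top0.png

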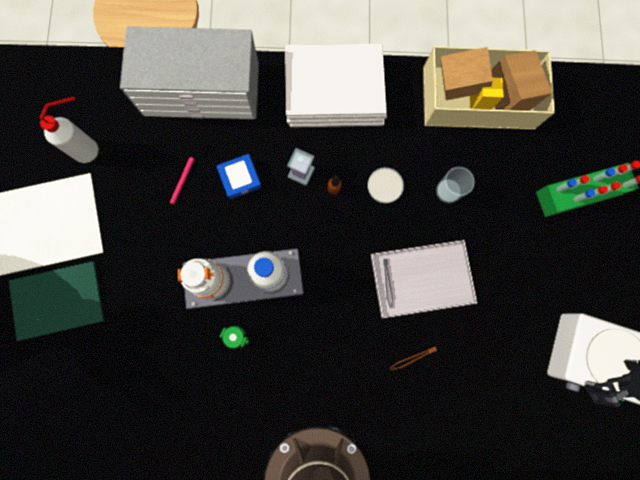

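The scene picture shows the white cap at about (440,273), with orange tabs at (425,265) and (456,284). The tray is at (230,195) with its forceps at (260,212), and a green look-alike cap sits at (435,252). In the top picture the cap is at about (195,274), the tray at (424,278) and the forceps at (389,283). Next I'll zoom in and triangulate.

```bash
cat > h.py <<'E'
from bench import *
import cv2,numpy as np
from scipy.spatial.transform import Rotation as R
from scipy.optimize import least_squares
def proj(d,P):
    P=np.atleast_2d(P);c=(d["world_to_cam"]@np.c_[P,np.ones(len(P))].T).T
    s=np.c_[c[:,0],-c[:,1]]/-c[:,2:3]; s=s*(1+d["k1"]*(s**2).sum(1,keepdims=True))
    K=d["camera_matrix"]; return s@K[:2,:2].T+K[:2,2]
def tri(ds,uvs,z=None):
    f=lambda p:np.concatenate([proj(d,p if z is None else [*p[:2],z])[0]-u for d,u in zip(ds,uvs)])
    r=least_squares(f,[0.5,0,0.1] if z is None else [0.5,0]);return r.x,np.abs(r.fun).max()
E
python3 - <<'E'
from h import *
ims=[]
D={}
for c,(x,y) in {"scene":(440,280),"top":(200,276)}.items():
    d=D[c]=camera(c);f=d["frame"]
    ims.append(cv2.resize(f[y-30:y+30,x-40:x+40],None,fx=8,fy=8,interpolation=cv2.INTER_CUBIC)[:,:640])
    h=cv2.cvtColor(f,cv2.COLOR_RGB2HSV)
    m=((h[...,0]>5)&(h[...,0]<18)&(h[...,1]>170)&(h[...,2]>120)).astype(np.uint8)
    n,l,s,ce=cv2.connectedComponentsWithStats(m)
    for i in range(1,n):
        if s[i,4]>4 and abs(ce[i]-[x,y]).max()<60: print(c,s[i],ce[i].round(1))
cv2.imwrite("pics/crop0.png",cv2.resize(np.vstack(ims),(480,720))[:, :, ::-1][:600] if 0 else cv2.resize(np.hstack(ims),(800,300))[:,:,::-1])
a,b=D["scene"],D["top"]
print("cap",tri([a,b],[[439,273.7],[193.9,276.5]]))
print("bottle",tri([a,b],[[422.2,317.6],[213.8,282.6]]))
print("other",tri([a,b],[[361,290.6],[268.4,275.1]]))
print("tray",tri([a,b],[[233,195.8],[421.7,279]]),tri([a,b],[[233,195.8],[421.7,279]],0))
for c in D:
    for n in("tray","forceps"):
        camera(c)
        for t in trace(n,c)[:2]:
            m=t["region"].astype(np.uint8);r=cv2.minAreaRect(cv2.findNonZero(m));print(c,n,round(t["score"],2),m.sum(),np.round(cv2.boxPoints(r)).tolist())
E
```

```text
scene [420 258  11  20  72] [424.7 268.5]
scene [449 274  12  19  84] [454.  283.8]
scene [409 301  38  18  88] [424.7 313.2]
top [177 269   4  12  26] [178.5 274.5]
top [205 268   8  11  50] [207.9 273.1]
top [207 295   6   3   8] [209.8 296. ]
cap (array([0.46282089, 0.26400101, 0.20681774]), np.float64(0.9386569304193415))
bottle (array([0.46251089, 0.26450294, 0.01546378]), np.float64(0.11322014936263258))
other (array([0.48574424, 0.13065318, 0.00267636]), np.float64(0.43438991461579235))
tray (array([ 0.48033997, -0.25086052,  0.0029426 ]), np.float64(1.650635464743658)) (array([ 0.47988499, -0.25200302]), np.float64(1.689591598687059))
scene tray 0.61 6132 [[165.0, 198.0], [195.0, 139.0], [291.0, 188.0], [261.0, 248.0]]
scene forceps 0.59 170 [[268.0, 148.0], [269.0, 143.0], [316.0, 150.0], [315.0, 156.0]]
scene forceps 0.47 206 [[240.0, 228.0], [271.0, 192.0], [276.0, 196.0], [245.0, 232.0]]
top tray 0.93 6181 [[370.0, 253.0], [467.0, 239.0], [477.0, 304.0], [380.0, 318.0]]
top forceps 0.56 35 [[425.0, 350.0], [434.0, 346.0], [435.0, 349.0], [427.0, 354.0]]
```

View pics/crop0.png

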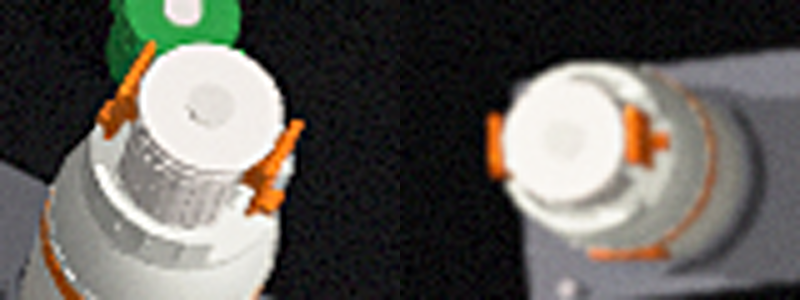

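The crop shows the cap's white top at source pixels of about (442,270) in scene and (192.6,273) in top, with tabs to its left and right. I'll fit the cap pose (x, y, z, yaw) by rendering a tab model into both views.

```bash
cat > fit.py <<'E'
from h import *
from scipy.optimize import minimize
from scipy.ndimage import gaussian_filter
S=8
def hull(d,P,org,sh):
    uv=((proj(d,P)-org+0.5)*S-0.5); m=np.zeros((sh[0]*S,sh[1]*S),np.uint8)
    cv2.fillConvexPoly(m,cv2.convexHull(np.round(uv*16).astype(np.int32)),1,shift=4); return m
def box(x,y,z): return np.array([[a,b,c] for a in x for b in y for c in z])
t=np.linspace(0,2*np.pi,40)
def ring(r,z): return np.c_[r*np.cos(t),r*np.sin(t),0*t+z]
CYL=np.r_[ring(.0245,0),ring(.0245,.044)]
TOP=ring(.0245,.044)
def render(d,p,org,sh):
    M=R.from_euler('z',p[3]).as_matrix(); f=lambda P:hull(d,P@M.T+p[:3],org,sh)
    C=d["world_to_cam"]; cam=(-C[:3,:3].T@C[:3,3]-p[:3])@M
    cyl=f(CYL); o=np.zeros_like(cyl)
    for s in(1,-1):
        m=f(box([-.012,.012],[s*.025,s*.029],[.009,.043]))
        if s*cam[1]<0.0245: m=m&~cyl&1
        else: m=m&(1-f(TOP))if 0 else m
        o|=m
    top=f(TOP)&(1-o)
    ds=lambda m:gaussian_filter(cv2.resize(m.astype(np.float32),(sh[1],sh[0]),interpolation=cv2.INTER_AREA),.5)
    return ds(o),ds(top)
def orange(f):
    f=f.astype(np.float32); return np.clip((f[...,0]-f[...,2])/190,0,1)
E
python3 - <<'E'
from fit import *
D={c:camera(c) for c in("scene","top")}
W={"scene":((412,250),(48,54)),"top":((168,250),(40,54))}
# orange only in windows; avoid band
obs={}
for c,((u,v),sh) in W.items():
    obs[c]=orange(D[c]["frame"][v:v+sh[0],u:u+sh[1]])
    print(c,obs[c].max(),obs[c].sum())
def cost(q,full=False):
    p=[q[0],q[1],q[2],q[3]/10]; e=0
    for c,(org,sh) in W.items():
        o,tp=render(D[c],p,np.array(org),sh); e+=((o-obs[c])**2).sum()
    return e
best=None
for yaw in(-.1,.1,.25):
    r=minimize(cost,[.4628,.264,.1855,yaw*10],method="Nelder-Mead",options=dict(initial_simplex=np.array([.4628,.264,.1855,yaw*10])+np.r_[np.zeros((1,4)),np.diag([.006,.006,.006,1])],maxiter=250))
    print(yaw,r.x.round(4),r.fun)
    if best is None or r.fun<best.fun: best=r
p=best.x.copy();p[3]/=10
ims=[]
for c,(org,sh) in W.items():
    o,tp=render(D[c],p,np.array(org),sh)
    fr=D[c]["frame"][org[1]:org[1]+sh[0],org[0]:org[0]+sh[1]].copy()
    k=7;b=cv2.resize(fr,None,fx=k,fy=k,interpolation=cv2.INTER_NEAREST)
    for m,col in((o,(0,0,255)),(tp,(0,200,0))):
        cs,_=cv2.findContours((cv2.resize(m,None,fx=k,fy=k)>.5).astype(np.uint8),0,1);cv2.drawContours(b,cs,-1,col,1)
    ims.append(cv2.copyMakeBorder(b,0,340-b.shape[0],0,5,0))
cv2.imwrite("pics/fit0.png",np.hstack(ims)[:,:,::-1])
E
```

```text
scene 1.0 210.36316
top 1.0 176.6842
-0.1 [0.4668 0.2658 0.1828 1.1138] 56.80021286010742
0.1 [0.4666 0.2657 0.1824 0.9609] 56.94320297241211
0.25 [0.4667 0.2658 0.1827 1.043 ] 56.817466735839844
```

View pics/fit0.png

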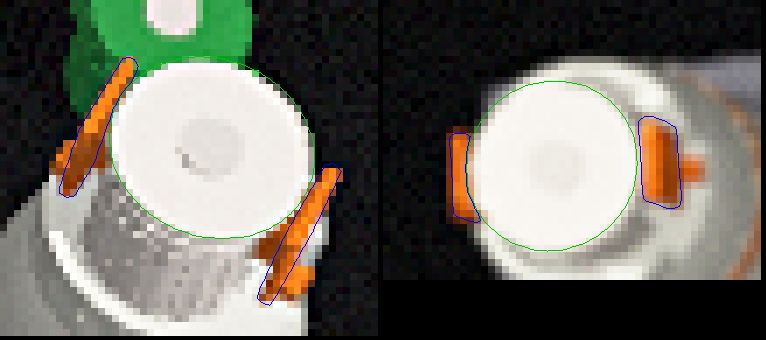

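The fit overlays the tabs and cap top to about 1 px. It gives cap foot ≈ (0.467, 0.266, 0.183) and yaw ≈ 0.10. Next I'll go above the cap, choosing the wrist branch that leaves room for an anticlockwise turn.

```bash
cat >> h.py <<'E'
def down(yaw): return (R.from_euler('z',yaw)*R.from_euler('x',np.pi)).as_rotvec()
def st():
    o=observe(); return o
E
python3 - <<'E'
from h import *
print(observe()["t"])
p=[.4667,.2658,.29]
for k in(-1,0,1):
    q=inverse_kinematics(p,down(.105+k*np.pi)); print(k,None if q is None else np.round(q,2))
    if q is not None:
        q2=inverse_kinematics(p,down(.105+k*np.pi+1.6)); print("  +1.6",None if q2 is None else np.round(q2,2))
print(inverse_kinematics([.48,-.285,.1],down(.105+1)))
E
```

```text
1.3
-1 [ 0.15  0.45 -1.09  1.64  0.41  1.3   0.67]
  +1.6 [ 0.14  0.44 -1.06  1.64  0.39  1.3   2.29]
0 [ 0.06  0.39 -0.92  1.65  0.32  1.27 -2.39]
  +1.6 [ 0.16  0.46 -1.11  1.64  0.42  1.31 -0.88]
1 [ 0.15  0.45 -1.09  1.64  0.41  1.3   0.67]
  +1.6 [ 0.14  0.44 -1.06  1.64  0.39  1.3   2.29]
[ 0.5837481   0.48305861 -0.19659764  1.87247953  0.12706     0.79805721
 -0.14557906]
```

```bash
python3 - <<'E'
from h import *
Y=.105; rv=down(Y)
movep([.36,-.35,.36],down(Y)); movep([.4667,.2658,.32],rv)
o=observe();print(o["t"],o["tcp_pos"],R.from_rotvec(o["tool_rot"]).as_matrix().round(3).tolist(),o["joints"].round(2),o["ft_force"],o["torque"])
for c in("scene","top"):
    d=camera(c);cv2.imwrite(f"pics/{c}1.png",d["frame"][:,:,::-1])
a,b=[cv2.imread(f"pics/{c}1.png") for c in("scene","top")]
cv2.imwrite("pics/abv.png",np.hstack([cv2.resize(a[180:330,370:520],(400,400)),cv2.resize(b[200:350,120:270],(400,400))]))
print(move_straight([.4667,.2658,.197],v=.08,max_force=8))
o=observe();print(o["t"],o["tcp_pos"],o["ft_force"],o["torque"])
for c in("scene","top"):
    d=camera(c);cv2.imwrite(f"pics/{c}2.png",d["frame"][:,:,::-1])
a,b=[cv2.imread(f"pics/{c}2.png") for c in("scene","top")]
cv2.imwrite("pics/abv2.png",np.hstack([cv2.resize(a[200:320,380:500],(400,400)),cv2.resize(b[210:330,140:260],(400,400))]))
E
```

```text
4.55 [0.46733621 0.26476513 0.31985037] [[0.995, 0.103, -0.0], [0.103, -0.995, -0.001], [-0.0, 0.001, -1.0]] [-0.04  0.32 -0.76  1.6   0.23  1.31 -2.3 ] [-0.99327659 -1.03033093 -0.43150261] [ 0.01516146 -0.05152946 -0.05095008]
False
6.3417 [0.46690178 0.26601309 0.19743568] [-0.75926668  0.68781649  0.92999479] [ 0.02537057 -0.00249584  0.02291126]
```

View pics/abv2.png

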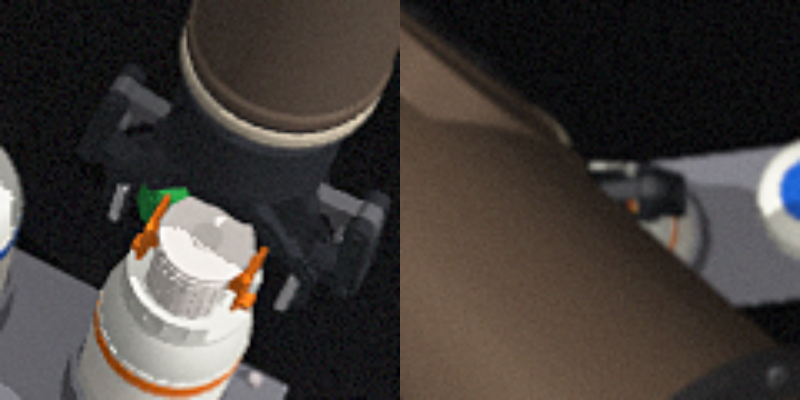

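The open fingers straddle the cap, with the tabs at (150,235) and (248,280) in the crop and the fingertips outside them on both sides. Now I'll close in small steps and centre on the side force.

```bash
cat >> h.py <<'E'
def meas(n=8):
    F=[];T=[]
    for _ in range(n):
        o=observe();F.append(o["ft_force"]);T.append(o["torque"]);sleep(.01)
    return np.mean(F,0),np.mean(T,0),o
def lat(F,Y): return F@[-np.sin(Y),np.cos(Y),0]
E
python3 - <<'E'
from h import *
Y=.105
F0,T0,o=meas(); np.save("base.npy",np.r_[F0,T0]); print(F0.round(2),T0.round(3))
for g in(.78,.74,.71,.69,.67,.655):
    gripper_to(g,20)
    F,T,o=meas(); d=F-F0; l=lat(d,Y)
    print(g,o["finger_gap"].round(3),"lat %.2f"%l,d.round(2),(T-T0).round(3),round(o["t"],2))
    if abs(l)>1.5: break
E
```

```text
[-0.07 -0.37  0.17] [0.015 0.008 0.02 ]Traceback (most recent call last):
  File "<stdin>", line 7, in <module>
AttributeError: 'float' object has no attribute 'round'
```

```bash
python3 - <<'E'
from h import *
Y=.105
b=np.load("base.npy");F0,T0=b[:3],b[3:]
for g in(.74,.71,.69,.67,.655):
    gripper_to(g,20)
    F,T,o=meas(); d=F-F0; l=lat(d,Y)
    print(g,round(o["finger_gap"],3),"lat %.2f"%l,d.round(2),(T-T0).round(3),round(o["t"],2))
    if abs(l)>1.5: break
E
```

```text
0.74 0.736 lat 0.04 [ 0.44  0.08 -0.27] [-0.007 -0.027 -0.021] 7.18
0.71 0.708 lat -0.17 [ 0.4  -0.13  0.01] [-0.012 -0.01  -0.035] 7.47
0.69 0.689 lat -1.20 [-0.09 -1.22  0.75] [-0.377 -0.039 -0.018] 7.75
0.67 0.671 lat -3.11 [ 0.25 -3.1   2.42] [-0.792 -0.037 -0.047] 8.03
```

```bash
python3 - <<'E'
from h import *
Y=.105; e=np.array([-np.sin(Y),np.cos(Y),0])
b=np.load("base.npy");F0,T0=b[:3],b[3:]
p=np.array([.4667,.2658,.197])
for s in(-.0007,-.0012,-.0017):
    move_straight(p+s*e,v=.01)
    F,T,o=meas(); d=F-F0; l=lat(d,Y)
    print(s,round(o["finger_gap"],3),"lat %.2f"%l,d.round(2),(T-T0).round(3),(o["tcp_pos"]).round(4),round(o["t"],2))
    if l>-.7: break
gripper_to(.65,20)
F,T,o=meas(); d=F-F0; l=lat(d,Y)
print(round(o["finger_gap"],3),"lat %.2f"%l,d.round(2),(T-T0).round(3),round(o["t"],2))
E
```

```text
-0.0007 0.673 lat -1.13 [ 0.54 -1.08  1.8 ] [-0.364 -0.059 -0.05 ] [0.4668 0.2653 0.1971] 8.35
-0.0012 0.671 lat 0.25 [0.32 0.28 1.22] [-0.002 -0.089 -0.052] [0.4668 0.265  0.1971] 8.67
0.65 lat 0.83 [-0.18  0.81  4.1 ] [ 0.025  0.063 -0.035] 8.95
```

```bash
python3 - <<'E'
from h import *
Y=.105
b=np.load("base.npy");F0,T0=b[:3],b[3:]
for g,f in((.62,20),(.59,20),(.45,25),(.45,30)):
    gripper_to(g,f)
    F,T,o=meas(); d=F-F0; l=lat(d,Y)
    print(g,round(o["finger_gap"],3),"lat %.2f"%l,d.round(2),(T-T0).round(3),round(o["t"],2))
d=camera("scene");cv2.imwrite("pics/pinch.png",cv2.resize(d["frame"][200:320,380:540],(800,600),interpolation=cv2.INTER_CUBIC)[:,:,::-1])
E
```

```text
0.62 0.62 lat 0.63 [-1.19  0.51  6.38] [-0.031  0.179 -0.056] 9.23
0.59 0.587 lat 0.16 [-0.72  0.09  7.01] [-0.062  0.241 -0.051] 9.52
0.45 0.559 lat -0.09 [-1.19 -0.22  7.88] [-0.081  0.273 -0.051] 9.8
0.45 0.557 lat 0.25 [-1.29  0.11  7.88] [-0.067  0.284 -0.043] 10.08
```

View pics/pinch.png

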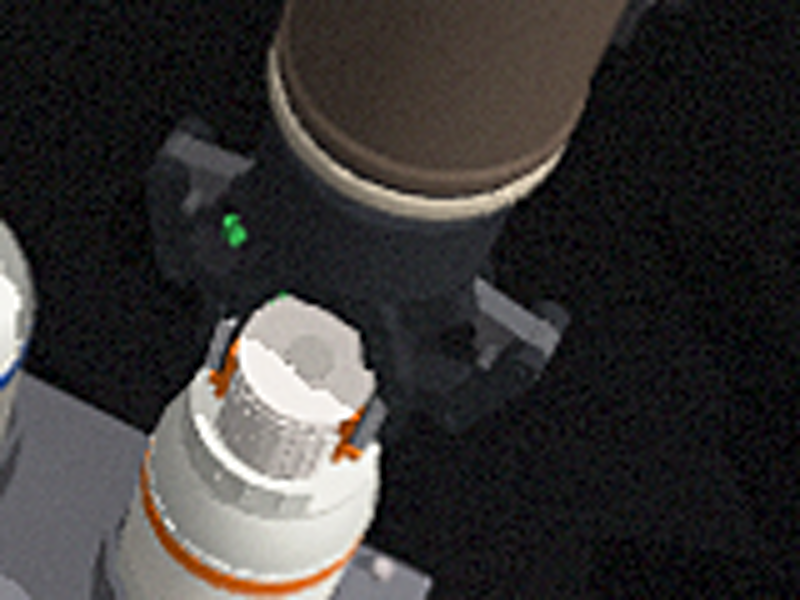

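The pads cover both tabs, and the gap of 0.557 (≈47.4 mm) with near-zero side force means a full, centred pinch. Now I'll turn in small steps, feeling the torque and following any side force.

```bash
cat > turn.py <<'E'
from h import *
import sys,json
def run(a,a1,step,limit=.2,n=4):
    Y=.105; b=np.load("base.npy");F0,T0=b[:3],b[3:]
    try: P=np.load("P.npy")
    except: P=np.array([.4667,.2658,.197])-.0012*np.array([-np.sin(Y),np.cos(Y),0])
    T00=np.load("Tz0.npy") if a>0 else None
    if T00 is None:
        T00=meas()[1][2]; np.save("Tz0.npy",T00)
    k=0
    while a<a1-1e-6:
        a+=step;k+=1
        q=inverse_kinematics(P,down(Y+a)); move_j(q)
        F,T,o=meas(n); d=F-F0; tz=T[2]-T00
        if k%4==1 or abs(tz)>.1: print("%.3f tz %.3f F %s tau7 %.3f t %.2f"%(a,tz,d.round(1),o["tau"][6],o["t"]))
        if abs(tz)>limit: print("STOP");break
        f=np.hypot(*d[:2])
        if f>2.5:
            P[:2]+=.0004*d[:2]/f
    np.save("P.npy",P);np.save("a.npy",a);print("P",P,"a",a,"gap",o["finger_gap"],o["t"])
E
python3 -c "
from turn import *
run(0,.24,.03)"
```

```text
0.030 tz 0.040 F [-1.   0.3  7.7] tau7 0.040 t 10.48
0.150 tz 0.039 F [-0.4 -0.1  7.8] tau7 0.040 t 11.62
P [0.46682577 0.26460661 0.197     ] a 0.24 gap 0.5614142479764115 12.4667
```

```bash
python3 -c "
from turn import *
run(.24,.51,.03)
run(.51,1.6,.02,n=3)"
```

```text
0.270 tz 0.058 F [-0.2  0.6  7.6] tau7 0.032 t 12.75
0.390 tz 0.051 F [0.  0.5 7.6] tau7 0.036 t 13.88
0.510 tz 0.053 F [-0.2  0.5  7.5] tau7 0.036 t 15.02
P [0.46682577 0.26460661 0.197     ] a 0.5100000000000002 gap 0.5590659977642006 15.0167
0.530 tz 0.057 F [-0.1  0.4  7.5] tau7 0.025 t 15.29
0.610 tz 0.032 F [-0.   0.5  7.7] tau7 0.021 t 16.39
0.690 tz 0.068 F [0.2 1.  7.5] tau7 0.023 t 17.49
0.770 tz 0.007 F [-0.9  0.4  7.8] tau7 0.076 t 18.59
0.810 tz -0.184 F [-1.5  1.7  8.5] tau7 0.243 t 19.14
0.830 tz -0.366 F [-2.2  1.9  8.3] tau7 0.462 t 19.42
STOP
P [0.46682577 0.26460661 0.197     ] a 0.8300000000000003 gap 0.5629784085314207 19.4167
```

The hard stop shows at about 0.80 rad: torque went from about 0 to -0.37 N m over the last steps, with no slip and the gap unchanged. I'll ease back a little and lift gently, watching the pull.

```bash
python3 - <<'E'
from h import *
Y=.105;b=np.load("base.npy");F0,T0=b[:3],b[3:];Tz=np.load("Tz0.npy");P=np.load("P.npy")
a=.78
move_j(inverse_kinematics(P,down(Y+a)))
F,T,o=meas(4);print((F-F0).round(1),"tz %.3f"%(T[2]-Tz),o["finger_gap"])
ok=True
for dz in(.002,.004,.006,.009,.012,.016,.02):
    move_straight(P+[0,0,dz],v=.02)
    F,T,o=meas(4);d=F-F0;print(dz,d.round(1),"tz %.3f"%(T[2]-Tz),round(o["finger_gap"],3),round(o["t"],2))
    if d[2]<-6 or np.hypot(*d[:2])>8: print("HELD");ok=False;break
if ok: print(move_straight(P+[0,0,.12],v=.1,max_force=10)); o=observe(); print(o["t"],o["finger_gap"],o["tcp_pos"],o["joints"].round(2))
d=camera("scene");cv2.imwrite("pics/lift.png",cv2.resize(d["frame"][160:340,370:610],(800,600),interpolation=cv2.INTER_CUBIC)[:,:,::-1])
E
```

```text
[-1.6  1.4  7.8] tz -0.052 0.555792453932685
0.002 [-1.1  1.8  5.9] tz -0.030 0.56 19.98
0.004 [-1.3  2.9  3.2] tz -0.009 0.557 20.27
0.006 [-2.3  1.2  0.6] tz -0.025 0.556 20.55
0.009 [-1.9  1.  -0.2] tz -0.012 0.558 20.88
0.012 [ 0.4  0.5 -0.8] tz -0.001 0.555 21.22
0.016 [-0.1  0.4 -0.7] tz 0.025 0.56 21.6
0.02 [ 0.1  0.9 -1. ] tz 0.003 0.554 21.98
False
23.1417 0.5616217378033932 [0.46658012 0.26431276 0.31632122] [ 0.09  0.38 -0.97  1.6   0.32  1.33 -1.61]
```

View pics/lift.png

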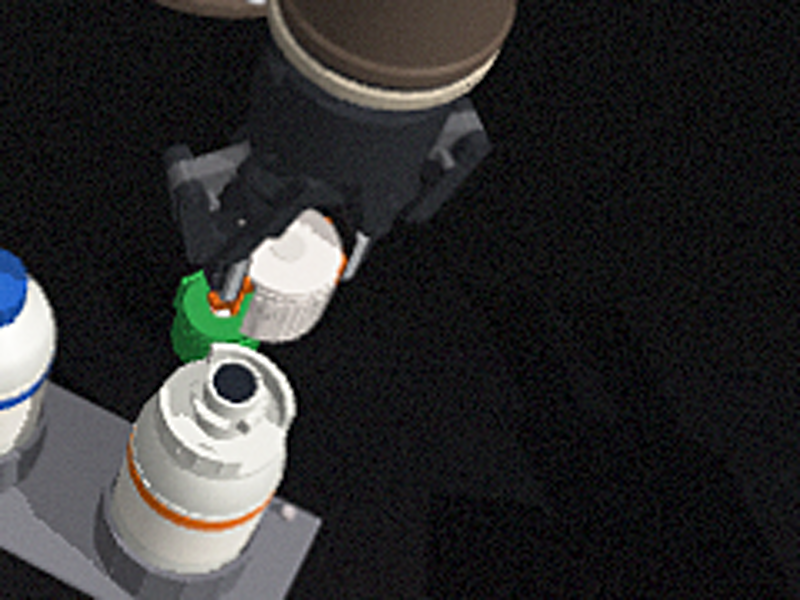

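The cap is off and held at crop (295,275), and the bottle's neck is bare at (235,385). Next I'll locate the tray and set the cap down at its free end.

```bash
python3 - <<'E'
from h import *
Y=.885;b=np.load("base.npy");F0=b[:3]
D={c:camera(c) for c in("scene","top")}
C=np.array([[370,253],[467,239],[477,304],[380,318]],float)
W=np.array([tri([D["top"]],[c],.014)[0] for c in C]);print(W.round(3).tolist())
ctr=W.mean(0); yv=(W[0]+W[3]-W[1]-W[2])/2; print("ctr",ctr,"len",np.linalg.norm(yv)); yv/=np.linalg.norm(yv)
Cs=np.array([[168,197],[207,151],[290,190],[254,240]],float)  # scene corners by eye
Ws=np.array([tri([D["scene"]],[c],.014)[0] for c in Cs]);print("scene ctr",Ws.mean(0),Ws.round(3).tolist())
f=tri([D["top"]],[np.array([389,283.])],.006)[0]; print("forceps",f,"along y",(f-ctr)@yv)
c=(ctr+Ws.mean(0))/2; g=c-.032*yv; print("goal",g); np.save("goal.npy",g)
P=np.load("P.npy")
move_straight([*g,.30],down(Y),v=.16)
move_straight([*g,.06],v=.12)
F,T,o=meas();print(o["t"],o["tcp_pos"],(F-F0).round(1),o["finger_gap"])
d=camera("scene");cv2.imwrite("pics/pre.png",cv2.resize(d["frame"][100:280,130:370],(800,600),interpolation=cv2.INTER_CUBIC)[:,:,::-1])
E
```

```text
[[0.545, -0.122], [0.586, -0.37], [0.423, -0.39], [0.384, -0.147]]
ctr [ 0.48445467 -0.25715292] len 0.248566976967409
scene ctr [ 0.48385085 -0.25281374] [[0.581, -0.357], [0.426, -0.384], [0.388, -0.149], [0.54, -0.122]]
forceps [ 0.47113444 -0.17105847] along y 0.08711611270403699
goal [ 0.48929332 -0.28656774]
29.1 [ 0.48955939 -0.28672671  0.06045889] [ 0.1  0.4 -0.7] 0.5577129070086072
```

View pics/pre.png

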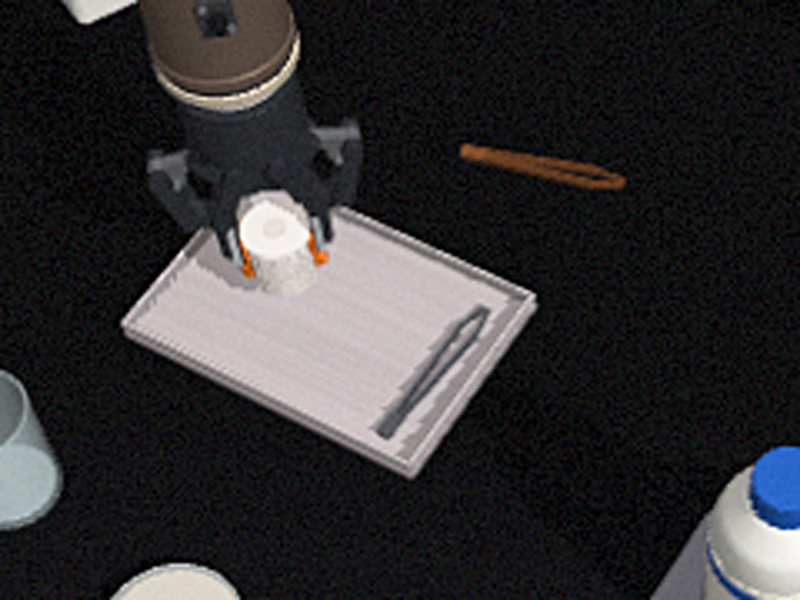

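The cap is upright over the free half of the tray, at crop (280,255). The forceps are well away at (435,370). Now I'll lower it with a force guard.

```bash
python3 - <<'E'
from h import *
g=np.load("goal.npy");b=np.load("base.npy");F0=b[:3]
move_straight([*g,.028],v=.06)
print(move_straight([*g,.008],v=.008,max_force=3))
F,T,o=meas();print(o["t"],o["tcp_pos"],(F-F0).round(1),o["finger_gap"])
d=camera("scene");cv2.imwrite("pics/down.png",cv2.resize(d["frame"][100:280,130:370],(800,600),interpolation=cv2.INTER_CUBIC)[:,:,::-1])
E
```

```text
True
30.9833 [ 0.48931257 -0.2865898   0.02185207] [-0.6  0.5  5.8] 0.5568957030387736
```

View pics/down.png

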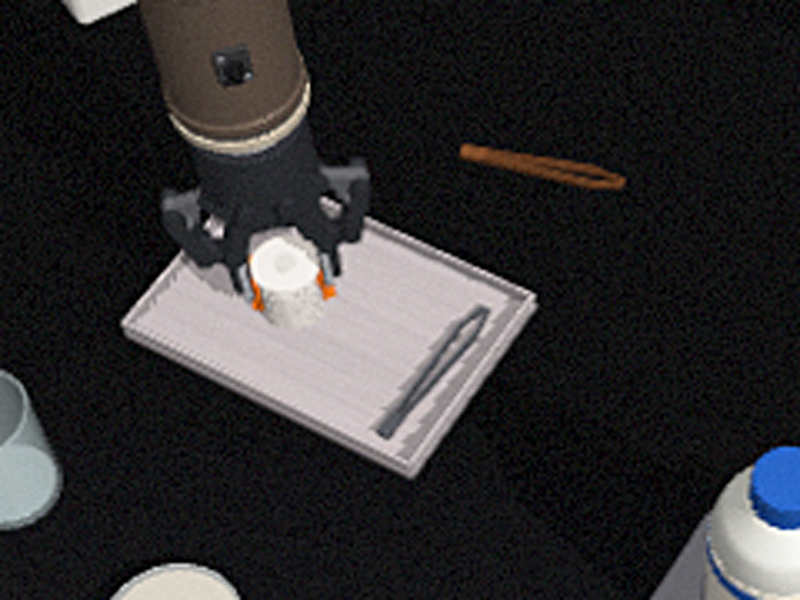

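The cap is standing on the tray floor, with no shadow gap at its foot (290,325). I'll release it in steps and retreat straight up.

```bash
python3 - <<'E'
from h import *
g=np.load("goal.npy");b=np.load("base.npy");F0=b[:3]
for o_ in(.6,.65,.7,.78,.95): gripper_to(o_,20)
F,T,o=meas();print(o["t"],(F-F0).round(1),o["finger_gap"])
print(move_straight([*g,.10],v=.05,max_force=6)); print(move_straight([*g,.2],v=.12))
movep([.36,-.12,.36],down(.885))
sleep(.3);print(observe()["t"])
ims=[]
for c,(x,y) in {"scene":(230,200),"top":(424,278)}.items():
    d=camera(c);ims.append(cv2.resize(d["frame"][y-75:y+75,x-70:x+70],(400,430),interpolation=cv2.INTER_CUBIC))
    for n in("cap_center","cap_foot"): print(c,n,[(np.round(s["pixel"],1),round(s["score"],2)) for s in spot_point(n,c)][:3])
cv2.imwrite("pics/end.png",np.hstack(ims)[:,:,::-1])
E
```

```text
32.3083 [-0.   0.4 -0.1] 0.9514123118251286
False
False
36.3583
scene cap_center [(array([184.1, 214.6]), 0.79), (array([258.9, 436.5]), 0.74), (array([317. , 422.5]), 0.67)]
scene cap_foot [(array([191. , 219.9]), 0.76), (array([262.1, 432.6]), 0.65)]
top cap_center [(array([334.2, 234.1]), 0.87), (array([277.4, 437.7]), 0.71)]
top cap_foot [(array([334.5, 233.9]), 0.95), (array([279.8, 434.3]), 0.86)]
```

View pics/end.png

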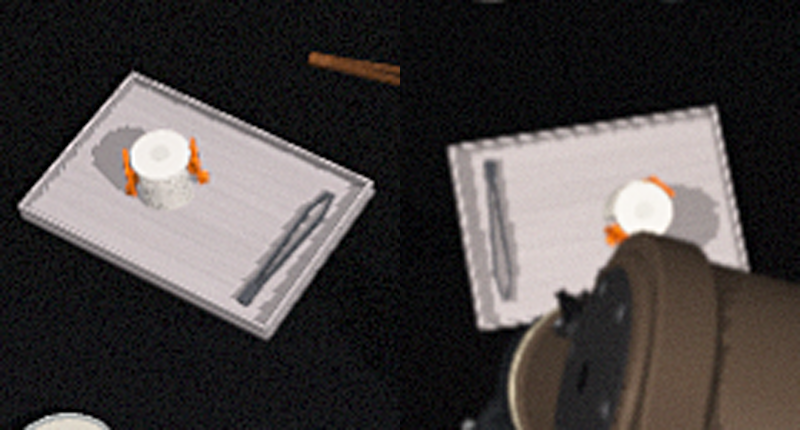

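The cap stands upright on the tray floor at crop (160,170), clear of the forceps at (290,250). Both tabs have sprung out and the robot is clear.

```bash
python3 -c "
from bench import *
o=observe();print(o['t'],o['ft_force'],abs(o['qvel']).max());print(job_done())"
```

```text
36.6583 [-0.39281575  0.17799711  0.9763882 ] 0.0030467361803895223
the job is handed in; nothing more can be done
None
```

The orange-tabbed bottle is open. Its cap stands upright on the tray floor, clear of the forceps, and the job was handed in at 36.7 s.

- **Pinch:** I centred the gripper by feel until the side force was about 0, then pinched both tabs at 30 N. The gap closed to about 47 mm, so both tabs were fully in.
- **Turn:** I turned anticlockwise in small steps to the hard stop at about 0.8 rad. The torque reached about 0.4 N m, under the 0.6 limit.
- **Lift:** I eased back about 0.05 rad and lifted; the cap came off with a pull of no more than about 1 N.
- **Placing:** I lowered the cap onto the tray with a 3 N guard; the settled reading was about 6 N. I then released it in steps and backed straight up.

**Last checks:** Both views show the cap upright and the forceps in place. The scene view shows both tabs sprung out, and the arm was still and touching nothing.

**Disagreement:** Floor contact came about 4–5 mm higher than my camera estimate of the cap's underside predicted. I took that as a height error in the estimate, and the picture showed the cap on the floor before I let go.

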